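# Pack the baking-class tool case

### The arm

A 6-joint arm with a two-finger parallel gripper is mounted at the origin on the work surface. World frame = base frame: x ahead of the robot, y to its left, z up, the work surface at z = 0. Lengths are in m, angles in rad, forces in N, time in s.
With the tool pointing down it reaches from about 0.35 to 0.975 m from the base axis. Payload 4.9 kg.
Tool frame: the origin (TCP) lies midway between the tips of the shut fingers; the grasp point (between the pads) lies ctrl.tcp_to_grasp behind it (ctrl.tcp_to_grasp is the distance from the TCP to the grasp point, in m); z points along the fingers, y is the direction in which the jaws open and shut (so a half turn about z gives the same grasp; the last joint's range is limited). The gripper opens to 85 mm and grips with 20 to 120 N. Pads are 22 mm wide; open, the fingers measure 114 mm over their backs; the gripper's body (76 mm by 85 mm) begins 54 mm behind the grasp point. The pads swing forward as they close: fully open they stand 13 mm farther back than shut.
Start: joints at [-1.242, 0.053, 1.613, -0, 1.476, -0.119], TCP at [0.271, -0.563, 0.231] pointing down, gripper open.
Joint ranges: [-3.01, 3.01], [-1.01, 2.22], [0.06, 2.58], [-1.02, 4.17], [0.09, 2.62], [-3.14, 3.14]. Speed limits (rad/s): [2.57, 2.57, 3.14, 3.14, 3.14, 3.14].

### API

Orientations are given as a rotation vector (axis times angle).
In Python, from station import ctrl, get_image, calibration, finish_job, models gives the robot as it stands.
- The arm moves only by the shell command python3 -m creep 'ROWS' [FORCE]. ROWS is JSON, a list of rows, each a list of 7 numbers: the opening, from 0 (shut) to 1 (fully open), then the shift along the tool's x, y, z in m, then the turn, a rotation vector about the tool's x, y, z in degrees. A call has 1 to 20 rows; each row shifts and turns the commanded pose from where the row before left it, along the tool's axes as they then stand; what a row does not reach is not made up. A row lasts 1/10 s, in which the tool goes at most 50 mm and 8.59 degrees, less where a joint would pass 70% of its speed; a pose out of reach is approached as far as the arm can. A call with a gripper value outside its range is refused whole. The fingers move at their own pace and stop on an object; FORCE is the grip in N (left out, the last holds). Time passes only in rows, so rows that do not move let the fingers close. It gives the time, the measured TCP pose, the force and the opening at its end, in the units of the state.
- ctrl.get_obs(): the state, without advancing time (a new reading comes with each control period).
- get_image(name): name is "scene" or "top"; returns the picture (400x640x3 uint8, red, green, blue); there is no depth.
- calibration(name): a dict with "mtx" (3x3 intrinsics, pixels), "k1" (the pictures are not rectified: a ray, as slopes to the right and down, at radius r is drawn at 1 + k1 r^2 times it, then the intrinsics apply), "R" (3x3) and "t" (3): a world point X has camera coordinates R X + t. Camera axes: x right, y down, z forward; pixel columns grow to the right and rows downward; lengths in m; the calibration is good to about 2 mm. A picture is of the moment at which its call begins. calibration takes no time and is no camera call.
- finish_job(): hands the job in, once; it reports no verdict.
Trained networks look in the newest picture that a camera, given by its name, has taken for a name from the list of things; names that differ only in an ending like _2 or _b are one class to them, and where a whole thing is asked for, a point or a joint stands for the part that bears it (a point fixed in the world has none). Each returns a list of dicts, best first, with "conf" (0 to 1); they miss things now and then, are a little off and sometimes report something else, mostly with a low value. They report only what shows in the picture. A call takes as long as a camera call. They do not tell look-alikes from the thing itself.
- models.search_frame(camera, name): "extent" ([left, top, right, bottom] in pixels, round what is visible of it).
The state is a dict: "t": time; "q": joint angles; "dq": joint speeds; "effort": joint torques, N m; "tool_pos": TCP position; "tool_rot": TCP orientation; "contact_force": force on the tool from outside, world axes, zero at the start; "wrist_torque": the same for the moment, N m; "opening": finger opening in m.
Only numpy, scipy, OpenCV 4.12 (cv2) and the standard library are available. Lean on these libraries where they do the work, as an engineer would, in place of code of your own. Each camera call takes 0.05 s, during which the arm holds its last target. There are 200 camera calls.

### The job

Pack the baking kit away: press every tool that lies on the counter (scraper, thermometer, biscuit stamp, grater; one may be missing today) flat and fully home into the cutout of its own shape in the case, and bring both kitchen timers into the track along the case's near side, entering under the lips at the track's open end: slide the first until it stands against the end stop, the second until it stands against the first. Let go of everything, and do not knock over or push away the jar.

Things in the scene. Friction and masses are not known exactly. Their poses are not given: they have to be found in the camera images.
- scraper_mid (a point): Narrow dough scraper lying flat: wooden handle bar, steel blade block along its +y side. Low part 16 mm high fills its cutout; straight-sided grip above it, top 40 mm over the underside. Point: middle of the grip, 20 mm over the underside; z up, x along the handle. From the point: handle x -65 to 65, y -13 to 13 mm; blade x -35 to 65, y 13 to 33. Grip 90 x 26 mm. 160 g.
- thermometer_mid (a point): Probe thermometer lying flat: white head, straight steel probe to +x. Low part 16 mm high fills its cutout; straight-sided grip above it, top 40 mm over the underside. Point: middle of the grip, 20 mm over the underside; z up, x towards the probe tip. From the point: head x -25 to 25, y -24 to 24 mm; probe x 25 to 109, y -7 to 7. Grip 44 x 28 mm. 120 g.
- stamp_mid (a point): Wooden biscuit stamp: a rectangular block 76 (x) x 50 mm, fits either way round. Low part 16 mm high fills its cutout; straight-sided grip above it, top 40 mm over the underside. Point: middle of the grip, 20 mm over the underside; z up, x along the long side. Grip central, 56 x 28 mm. 140 g.
- grater_mid (a point): Rasp grater lying flat: grey handle, wider steel rasp frame to +x. Low part 16 mm high fills its cutout; straight-sided grip above it, top 40 mm over the underside. Point: middle of the grip, 20 mm over the underside; z up, x towards the rasp. From the point: handle x -45 to 20, y -13 to 13 mm; frame x 20 to 85, y -21 to 21. Grip 60 x 26 mm. 130 g.
- home_scraper (a point): Cutout of the scraper (L-like, 130 x 46 mm), 16 mm deep, rounded lip, 1.5 mm wider than the tool all round. Point and axes: where the scraper's point comes when fully home, 20 mm over the cutout's floor, 4 mm over the insert's top. Two sprung rubber pads in its long sides (+y, -y), 7 mm below the top, grip the tool: push it past them with about 5 to 15 N.
- home_thermometer (a point): Cutout of the thermometer (square with a narrow slot to +x, 134 x 48 mm), 16 mm deep, rounded lip, 1.5 mm wider than the tool all round. Point and axes: where the thermometer's point comes when fully home, 20 mm over the cutout's floor, 4 mm over the insert's top. Two sprung rubber pads in its long sides (+y, -y), 7 mm below the top, grip the tool: push it past them with about 5 to 15 N.
- home_stamp (a point): Cutout of the stamp (rectangle, 76 x 50 mm), 16 mm deep, rounded lip, 1.5 mm wider than the tool all round. Point and axes: where the stamp's point comes when fully home, 20 mm over the cutout's floor, 4 mm over the insert's top. Two sprung rubber pads in its long sides (+y, -y), 7 mm below the top, grip the tool: push it past them with about 5 to 15 N.
- home_grater (a point): Cutout of the grater (narrow, widening to +x, 130 x 42 mm), 16 mm deep, rounded lip, 1.5 mm wider than the tool all round. Point and axes: where the grater's point comes when fully home, 20 mm over the cutout's floor, 4 mm over the insert's top. Two sprung rubber pads in its long sides (+y, -y), 7 mm below the top, grip the tool: push it past them with about 5 to 15 N.
- timer_a_mid (a point): One of two like kitchen timers, 170 g, standing on a flat foot: white straight-sided body 34 (x) x 62 (y) x 44 mm high on an aluminium foot 52 (x) x 70 (y) x 8 mm; the last 14 mm of the foot towards -y is a narrower nose, 44 mm wide. Point: middle of the body, 30 mm over the foot's underside; top 22 mm over the point; y along, nose to -y.
- timer_b_mid (a point): The other kitchen timer, exactly like timer_a; point and axes as there. Either may go in first.
- track_home1 (a point): Where the first timer's point comes (axes alike) when slid home against the track's end stop. Track: channel along the case's near side, 56 mm wide (x), 11 mm high, under two lips 4 mm thick that leave a 40 mm slot; open only at its +y end, stop at -y. Floor 8 mm, lip tops 23 mm over the counter; point 30 mm over the floor.
- track_home2 (a point): Where the second timer's point comes when slid against the first one: 70 mm to +y of track_home1, same height and axes.
- track_mouth (a point): Over the plane of the track's open end, 114 mm to +y of track_home1, same height and axes. From here 137 mm further to +y the floor goes on as a flat open shelf without lips, where a timer can be set down before it is slid to -y.
- kit_case: Black kit case fixed on the counter, 242 (x) x 294 (y) mm, rim 28 mm high; origin under its centre, x away from the robot. Track strip on x -117 to -43 mm; on x -37 to 113 mm four grey insert blocks side by side, each 70 mm wide (y) with one cutout, tops 28 mm over the counter, in an order that changes from start to start.
- jar: Glass jar with a steel cap, 66 mm across, 85 mm high, origin under its centre. Bystander.
Not all that is in view belongs to the job. Of the things that look like the part that bears stamp_mid, the middle-sized one is meant.

How it is judged:
By the outcome, as a careful person would: the job done as asked, in the order asked, and still so for the second after the job is handed in, with the robot touching nothing.
Of scraper, thermometer, stamp, grater only 3 to 4 are there at a start; the rules pass over those that are not, and their reading is None.
At some moment in a run one of scraper, thermometer, stamp, grater, timer_a, timer_b may be knocked a few centimetres aside while the robot is not near it.
Once in a run the grip may slacken for a moment while it holds something.
It also fails if it takes over 200 s, if anything falls off the work surface, if the arm or the gripper's body presses on something with over 40 N, if the wrist force passes 120 N, or if a joint passes its speed limit or range.

## Working session

There is one attempt and no reset: what is moved stays moved. The work goes in short steps, Python scripts to look and compute and a shell command to move; the robot and the scene stay as the last step left them, time stands still between calls to the robot, and variables do not carry over. Pictures are saved under pics/ and viewed, about 12 in all and at most 16, crops included, and the job is handed in when it is done.

```bash
ls; mkdir -p pics; cat > h.py <<'E'
import numpy as np,cv2
from station import ctrl,get_image,calibration,models
def snap(cam,name,crop=None,scale=1):
    im=get_image(cam)[:,:,::-1]
    if crop: im=im[crop[1]:crop[3],crop[0]:crop[2]]
    im=cv2.resize(im,None,fx=scale,fy=scale,interpolation=cv2.INTER_CUBIC)
    cv2.imwrite('pics/'+name,im)
def dist(c): return np.array([c['k1'],0,0,0,0.])
def pix(cam,X):
    c=calibration(cam);rv=cv2.Rodrigues(np.array(c['R'],float))[0]
    return cv2.projectPoints(np.array(X,float).reshape(-1,3),rv,np.array(c['t'],float),np.array(c['mtx'],float),dist(c))[0].reshape(-1,2)
def world(cam,uv,z):
    c=calibration(cam);R=np.array(c['R'],float);t=np.array(c['t'],float)
    p=cv2.undistortPoints(np.array(uv,float).reshape(-1,1,2),np.array(c['mtx'],float),dist(c)).reshape(-1,2)
    d=np.c_[p,np.ones(len(p))]@R; o=-R.T@t
    return o+d*((z-o[2])/d[:,2])[:,None]
E
python3 - <<'E'
from h import *
print(ctrl.get_obs(),ctrl.tcp_to_grasp)
for c in('top','scene'):
    k=calibration(c);print(c,k,-np.array(k['R']).T@np.array(k['t']))
snap('top','a.png',scale=1.25);snap('scene','b.png',scale=1.25)
for n in ['scraper_mid','thermometer_mid','stamp_mid','grater_mid','timer_a_mid','kit_case','jar']:
    for c in('top','scene'):
        print(n,c,[(np.round(d['extent']).astype(int).tolist(),round(d['conf'],2)) for d in models.search_frame(c,n)])
E
```

```text
pics
{'t': 0.0, 'q': array([-1.24198559e+00,  5.33366553e-02,  1.61431675e+00, -2.85956604e-06,
        1.47602338e+00, -1.19011063e-01]), 'dq': array([ 6.97968935e-04, -6.32212095e-04, -1.42432737e-03,  1.17706692e-03,
        8.53020041e-04,  7.65844785e-05]), 'effort': array([ 1.03147668e-03, -3.93674004e+01, -3.70177889e+01,  5.93068899e-05,
        6.87391410e-03,  3.79019525e-06]), 'tool_pos': array([ 0.27041248, -0.56276408,  0.23006197]), 'tool_rot': array([-3.06114679e+00, -6.97113876e-01,  3.47003358e-04]), 'contact_force': array([-1.31010826, -0.49018766, -0.15582581]), 'wrist_torque': array([-0.01681432, -0.05551753, -0.00750607]), 'opening': 0.08518948435035205} 0.0187
top {'mtx': array([[433.02873945,   0.        , 324.54674802],
       [  0.        , 433.02873945, 203.29673067],
       [  0.        ,   0.        ,   1.        ]]), 'k1': 0.010227359209516862, 'R': array([[ 0.02103782, -0.99974206,  0.0085573 ],
       [-0.98972675, -0.02203621, -0.14126344],
       [ 0.14141558, -0.00549752, -0.98993505]]), 't': array([0.08468733, 0.49281552, 1.49805156])} [0.27412324 0
[... 588 characters left out ...]
24, 231], 0.54)]
thermometer_mid scene [([243, 150, 282, 169], 0.95)]
stamp_mid top [([174, 198, 204, 229], 0.73), ([209, 188, 225, 203], 0.6), ([237, 196, 257, 219], 0.57)]
stamp_mid scene [([380, 253, 412, 277], 0.83), ([443, 280, 498, 326], 0.73), ([400, 282, 430, 306], 0.55)]
grater_mid top [([439, 206, 456, 240], 0.77)]
grater_mid scene [([227, 132, 262, 156], 0.69)]
timer_a_mid top [([275, 160, 297, 177], 0.82)]
timer_a_mid scene [([303, 239, 329, 274], 0.79)]
kit_case top [([307, 151, 392, 221], 0.94)]
kit_case scene [([217, 170, 345, 257], 0.78)]
jar top [([407, 162, 428, 185], 0.75), ([273, 160, 298, 178], 0.29)]
jar scene [([212, 153, 233, 186], 0.97), ([243, 149, 282, 170], 0.67)]
```

View pics/a.png

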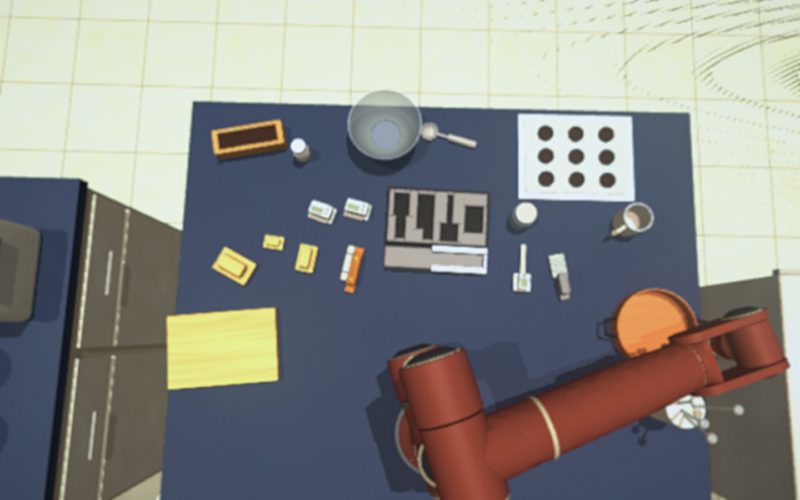

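View pics/b.png

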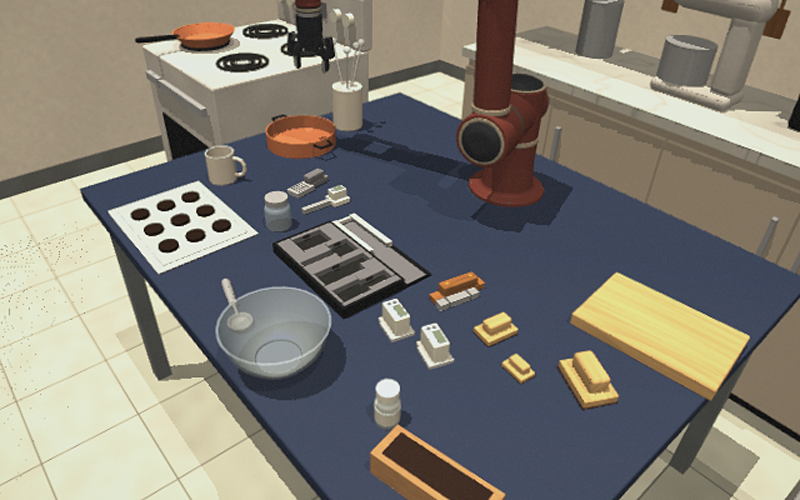

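The top view shows the case at about (347,186) in raw pixels. The thermometer, grater and jar are to its right. The scraper, three stamps and both timers are to its left, so all four tools are present. The middle-sized stamp is at about (246,207). Next I'll zoom in.

```bash
python3 - <<'E'
from h import *
snap('top','c.png',(300,145,465,245),4.8);snap('top','d.png',(230,150,306,240),6);snap('scene','e.png',(210,130,420,285),3.8)
E
```

```text
(no output)
```

View pics/c.png

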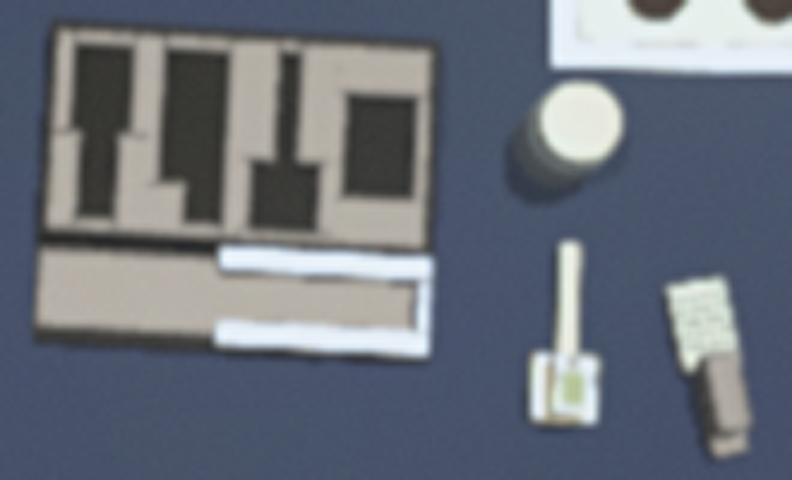

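View pics/d.png

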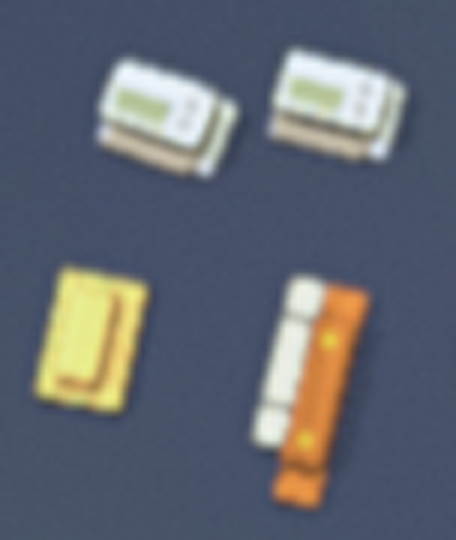

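View pics/e.png

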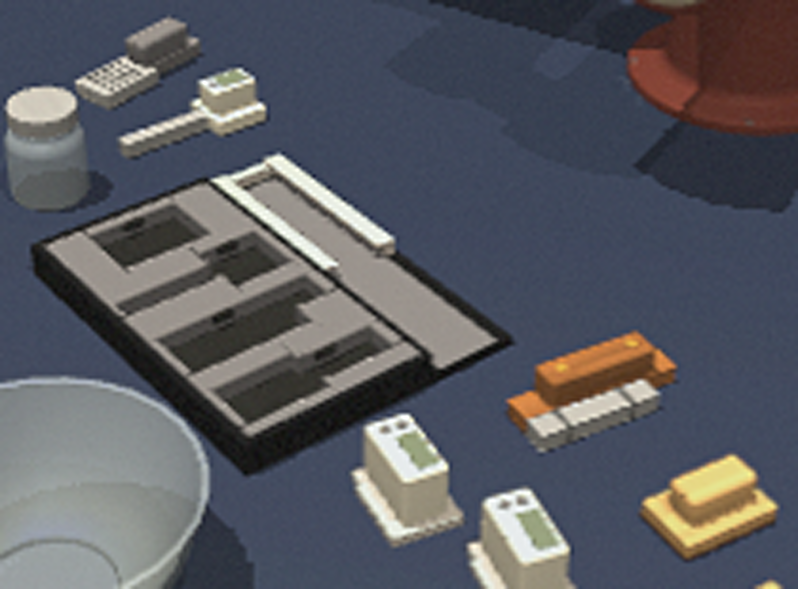

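```bash
cat > fit.py <<'E'
from h import *
from scipy.optimize import minimize
from scipy.ndimage import map_coordinates
def rect(x0,x1,y0,y1): return [(x0,y0),(x1,y0),(x1,y1),(x0,y1)]
# prisms: (ccw polygon mm, z0, z1), z over underside
M={
'scraper':[([(-65,-13),(65,-13),(65,33),(-35,33),(-35,13),(-65,13)],0,16),(rect(-45,45,-13,13),16,40)],
'thermometer':[([(-25,-24),(25,-24),(25,-7),(109,-7),(109,7),(25,7),(25,24),(-25,24)],0,16),(rect(-22,22,-14,14),16,40)],
'stamp':[(rect(-38,38,-25,25),0,16),(rect(-28,28,-14,14),16,40)],
'grater':[([(-45,-13),(20,-13),(20,-21),(85,-21),(85,21),(20,21),(20,13),(-45,13)],0,16),(rect(-30,30,-13,13),16,40)],
'timer':[([(-22,-35),(22,-35),(22,-21),(26,-21),(26,35),(-26,35),(-26,-21),(-22,-21)],0,8),(rect(-17,17,-31,31),8,52)],
}
HOME={'grater':(18,105),'scraper':(38,25),'thermometer':(-4,-35),'stamp':(38,-105)}
def grow(poly,d):
    P=np.array(poly,float);c=[]
    for i in range(len(P)):
        a,b,e=P[i-1],P[i],P[(i+1)%len(P)];t1=(b-a)/np.linalg.norm(b-a);t2=(e-b)/np.linalg.norm(e-b)
        c.append(b+d*(np.array([t1[1],-t1[0]])+np.array([t2[1],-t2[0]])))
    return c
def edges(name,cam_local):
    """list of segments (a,b) in mm local visible-ish"""
    E=[]
    if name=='case':
        E+=[((*a,28),(*b,28)) for a,b in zip(rect(-37,113,-140,140),np.roll(rect(-37,113,-140,140),-1,0))]
        for n,h in HOME.items():
            p=np.array(grow(M[n][0][0],2.0))+h
            E+=[((*a,28),(*b,28)) for a,b in zip(p,np.roll(p,-1,0))]
        E+=[((-117,-147,23),(-117,10,23)),((-100,-139,23),(-100,10,23)),((-60,-139,23),(-60,10,23)),((-117,10,23),(-100,10,23)),((-60,10,23),(-43,10,23))]
        return E
    for k,(poly,z0,z1) in enumerate(M[name]):
        for a,b in zip(poly,np.roll(poly,-1,0)):
            a=np.array(a,float);b=np.array(b,float);n=np.array([(b-a)[1],-(b-a)[0]])
            vis=n@(cam_local[:2]-a)>0
            E.append(((*a,z1),(*b,z1)))
            if vis and k==0: E.append(((*a,z0),(*b,z0)))
    return E
def imgs(cam):
    g=cv2.GaussianBlur(get_image(cam).astype(np.float32),(0,0),0.6)
    return g
def score(p,name,cam,g,z):
    x,y,th=p;c,s=np.cos(th),np.sin(th);R=np.array([[c,-s],[s,c]])
    k=calibration(cam);C=-np.array(k['R']).T@np.array(k['t'])
    cl=R.T@(C[:2]-[x,y])*1000
    A=[];B=[]
    for a,b in edges(name,cl):
        a=np.array(a,float);b=np.array(b,float);n=max(3,int(np.linalg.norm(b-a)/3))
        f=(np.arange(n)+.5)/n;A.append(a+(b-a)*f[:,None]);B.append(np.tile((b-a)/np.linalg.norm(b-a),(n,1)))
    A=np.vstack(A);B=np.vstack(B)
    W=lambda Q:np.c_[Q[:,:2]/1000@R.T+[x,y],Q[:,2]/1000+z]
    u=pix(cam,W(A));u2=pix(cam,W(A+B));t=u2-u;t/=np.linalg.norm(t,axis=1)[:,None];nn=np.c_[-t[:,1],t[:,0]]*.6
    d=0
    for ch in range(3):
        q=[map_coordinates(g[:,:,ch],[(u+s*nn)[:,1],(u+s*nn)[:,0]],order=1,mode='nearest') for s in(-1,1)]
        d=d+(q[0]-q[1])**2
    return -np.mean(np.sqrt(d/3+1))
def fit(name,p0,cams=('top','scene'),z=0.0,G=None):
    G=G or {c:imgs(c) for c in cams}
    f=lambda p:sum(score((p[0],p[1],p[2]),name,c,G[c],z) for c in cams)
    best=None
    p0=np.array(p0,float)
    cand=[p0+[dx,dy,dt] for dx in(-.006,0,.006) for dy in(-.006,0,.006) for dt in(-.08,0,.08)]
    cand.sort(key=f)
    for q in cand[:4]:
        r=minimize(f,q,method='Nelder-Mead',options=dict(initial_simplex=[q,q+[.004,0,0],q+[0,.004,0],q+[0,0,.05]],xatol=1e-5,fatol=1e-4))
        if best is None or r.fun<best.fun: best=r
    return best.x,best.fun
def poly_overlay(im,name,p,cam,z):
    x,y,th=p;c,s=np.cos(th),np.sin(th);R=np.array([[c,-s],[s,c]])
    return
E
cat > first.py <<'E'
from fit import *
def cw(u,v,z,off,sc): return world('top',[((u+.5)/sc-.5+off[0],(v+.5)/sc-.5+off[1])],z)[0]
c=lambda u,v,z:cw(u,v,z,(300,145),4.8); d=lambda u,v,z:cw(u,v,z,(230,150),6)
G={k:imgs(k) for k in('top','scene')}
q=[c(57,30,.028),c(434,48,.028),c(428,248,.028),c(44,232,.028)]
ax=(q[0]+q[1]-q[2]-q[3]);th=np.arctan2(ax[1],ax[0]);m=np.mean(q,0)[:2]-.038*np.array([np.cos(th),np.sin(th)])
def ang(a,b): return np.arctan2(*(b-a)[[1,0]])
I={'case':(*m,th)}
I['thermometer']=(*c(568,386,.03)[:2],ang(c(566,388,.016),c(569,245,.016)))
I['grater']=(*c(725,390,.04)[:2],ang(c(730,440,.016),c(695,285,.016)))
I['scraper']=(*d(322,388,.04)[:2],ang(d(305,440,.04),d(330,340,.04)))
I['stamp']=(*d(86,338,.04)[:2],ang(d(70,385,.04),d(95,300,.04)))
I['timer_l']=(*d(158,104,.052)[:2],ang(d(115,85,.052),d(205,125,.052))+np.pi/2)
I['timer_r']=(*d(330,92,.052)[:2],ang(d(285,75,.052),d(375,110,.052))+np.pi/2)
for n,p in I.items():
    k=n.split('_')[0]
    r=[fit(k,p,cs,0,G) for cs in(('top','scene'),('top',),('scene',))]
    print(n,np.round(p,4),*[(np.round([*(x[:2]*1000),np.degrees(x[2])],1).tolist(),round(f,1)) for x,f in r])
E
python3 first.py
```

```text
Traceback (most recent call last):
  File "first.py", line 17, in <module>
    r=[fit(k,p,cs,0,G) for cs in(('top','scene'),('top',),('scene',))]
       ~~~^^^^^^^^^^^^
  File "fit.py", line 64, in fit
    r=minimize(f,q,method='Nelder-Mead',options=dict(initial_simplex=[q,q+[.004,0,0],q+[0,.004,0],q+[0,0,.05]],xatol=1e-5,fatol=1e-4))
  File "fit.py", line 58, in <lambda>
    f=lambda p:sum(score((p[0],p[1],p[2]),name,c,G[c],z) for c in cams)
               ~~~^^^^^^^^^^^^^^^^^^^^^^^^^^^^^^^^^^^^^^^^^^^^^^^^^^^^^
  File "fit.py", line 58, in <genexpr>
    f=lambda p:sum(score((p[0],p[1],p[2]),name,c,G[c],z) for c in cams)
                   ~~~~~^^^^^^^^^^^^^^^^^^^^^^^^^^^^^^^^
  File "fit.py", line 42, in score
    k=calibration(cam);C=-np.array(k['R']).T@np.array(k['t'])
ValueError: time passes only in moves, steps and waits
```

```bash
sed -i 's/^from station import.*/from station import ctrl,get_image,models\nfrom station import calibration as _cal\nfrom functools import cache\ncalibration=cache(lambda c:_cal(c))/' h.py; time python3 first.py
```

```text
case [ 0.5638  0.0083 -0.0333] ([565.8, 11.0, -1.9], np.float64(-92.8)) ([564.5, 9.1, -1.9], np.float64(-43.1)) ([566.3, 12.3, -1.9], np.float64(-55.3))
thermometer [ 0.4214 -0.2359 -0.0303] ([423.0, -236.6, -2.5], np.float64(-88.9)) ([421.9, -238.2, -2.4], np.float64(-52.1)) ([424.1, -233.3, -3.8], np.float64(-44.2))
grater [ 0.4201 -0.3484  0.2034] ([421.6, -350.5, 11.1], np.float64(-59.5)) ([421.1, -352.4, 11.6], np.float64(-32.6)) ([422.4, -347.8, 10.4], np.float64(-30.1))
scraper [ 0.448   0.2395 -0.2092] ([448.1, 244.1, -11.7], np.float64(-73.4)) ([447.6, 242.9, -11.6], np.float64(-39.9)) ([448.4, 245.0, -12.0], np.float64(-35.7))
stamp [ 0.4745  0.3787 -0.2373] ([478.4, 382.8, -9.3], np.float64(-75.8)) ([477.5, 381.9, -10.0], np.float64(-41.3)) ([478.7, 383.6, -10.0], np.float64(-36.3))
timer_l [ 0.6129  0.3407 -0.4005] ([614.0, 343.3, -18.2], np.float64(-86.0)) ([613.2, 341.2, -18.8], np.float64(-44.4)) ([614.4, 344.4, -18.2], np.float64(-46.2))
timer_r [ 0.6225  0.2398 -0.3542] ([624.4, 240.9, -13.5], np.float64(-88.2)) ([623.4, 238.9, -14.4], np.float64(-45.6)) ([624.9, 242.0, -13.8], np.float64(-46.8))
real	0m58.683s
user	0m49.914s
sys	0m0.342s
```

```bash
cat > go.py <<'E'
import sys,numpy as np
from scipy.spatial.transform import Rotation as R
from station import ctrl
def go(x,y,z,yaw):
    o=ctrl.get_obs();C=R.from_rotvec(o['tool_rot']);T=R.from_euler('z',yaw,degrees=True)*R.from_euler('x',180,degrees=True)
    d=C.inv().apply(np.array([x,y,z])/1000-o['tool_pos'])*1000
    print('shift mm (first)',np.round(d,1),'then turn deg',np.round((C.inv()*T).as_rotvec(degrees=True),2))
    d=T.inv().apply(np.array([x,y,z])/1000-o['tool_pos'])*1000
    print('turn first, then shift',np.round(d,1),'F',np.round(o['contact_force'],1),'open',round(o['opening']*1000,1),'pos',np.round(o['tool_pos']*1000,1),'t',round(o['t'],1))
if __name__=='__main__': go(*map(float,sys.argv[1:5]))
E
python3 - <<'E'
from fit import *
G={k:imgs(k) for k in('top','scene')}
for n,p in [('timer',(.614,.3433,np.radians(-18.2))),('timer',(.6244,.2409,np.radians(-13.5)))]:
    for s in (0,np.pi): print(n,s,fit(n,(p[0],p[1],p[2]+s),('top','scene'),0,G))
print('jar',world('top',[(300+580/4.8,145+123/4.8)],.085))
E
python3 go.py 423 -236.6 120 -2.5
```

```text
timer 0 (array([ 0.6140127 ,  0.34333037, -0.31828257]), np.float64(-85.92486572265625))
timer 3.141592653589793 (array([0.61397131, 0.34331245, 2.81080995]), np.float64(-79.25057983398438))
timer 0 (array([ 0.62439091,  0.2409247 , -0.23523957]), np.float64(-88.16353607177734))
timer 3.141592653589793 (array([0.62441857, 0.24111589, 2.8851495 ]), np.float64(-81.53472137451172))
jar [[ 0.60538713 -0.23543699  0.085     ]]
shift mm (first) [ 278.8 -228.6  111.3] then turn deg [ 0.   -0.   28.16]
turn first, then shift [ 138.  -333.1  111.3] F [-0.9 -1.  -0.3] open 85.5 pos [ 270.6 -563.4  231.3] t 1.2
```

```bash
python3 -m creep '[[1,0,0,0,0,0,7.04],[1,0,0,0,0,0,7.04],[1,0,0,0,0,0,7.04],[1,0,0,0,0,0,7.04],[1,0.0138,-0.0333,0.011,0,0,0],[1,0.0138,-0.0333,0.011,0,0,0],[1,0.0138,-0.0333,0.011,0,0,0],[1,0.0138,-0.0333,0.011,0,0,0],[1,0.0138,-0.0333,0.011,0,0,0],[1,0.0138,-0.0333,0.011,0,0,0],[1,0.0138,-0.0333,0.011,0,0,0],[1,0.0138,-0.0333,0.011,0,0,0],[1,0.0138,-0.0333,0.011,0,0,0],[1,0.0138,-0.0333,0.011,0,0,0],[1,0,0,0,0,0,0],[1,0,0,0,0,0,0],[1,0,0,0,0,0,0]]' 40; python3 go.py 423 -236.6 20 -2.5
python3 - <<'E'
from fit import *
snap('scene','f.png',(190,60,370,200),4)
E
```

```text
t: 2.95
tool_pos: [0.4232, -0.2377, 0.122]
tool_rot: [3.14, -0.07, 0.001]
contact_force: [-0.4, -0.2, -0.4]
opening: 0.0856
shift mm (first) [ -0.3  -1.2 102. ] then turn deg [ 0.06 -0.05 -0.04]
turn first, then shift [ -0.2  -1.1 102. ] F [-0.4 -0.2 -0.4] open 85.6 pos [ 423.2 -237.7  122. ] t 3.0
```

View pics/f.png

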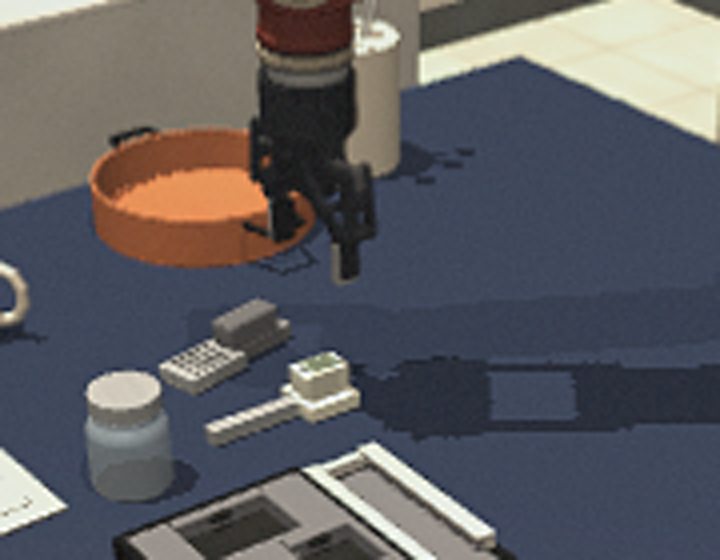

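The open gripper is straight above the thermometer, so I'm going down to grasp it.

```bash
python3 -m creep '[[1,0,-0.001,0.025,0,0,0],[1,0,0,0.025,0,0,0],[1,0,0,0.025,0,0,0],[1,0,0,0.020,0,0,0],[1,0,0,0.006,0,0,0],[1,0,0,0,0,0,0],[0,0,0,0,0,0,0],[0,0,0,0,0,0,0],[0,0,0,0,0,0,0],[0,0,0,0,0,0,0],[0,0,0,0,0,0,0],[0,0,0,0,0,0,0],[0,0,0,0,0,0,0],[0,0,0,0,0,0,0]]' 50; python3 go.py 423 -236.6 20 -2.5
```

```text
t: 4.4
tool_pos: [0.4238, -0.2362, 0.0213]
tool_rot: [3.14, -0.068, 0.002]
contact_force: [-0.2, -0.6, 6.2]
opening: 0.0271
shift mm (first) [-0.8  0.4  1.3] then turn deg [ 0.05 -0.08  0.  ]
turn first, then shift [-0.8  0.4  1.3] F [-0.2 -0.6  6.2] open 27.1 pos [ 423.8 -236.2   21.3] t 4.4
```

```bash
python3 -m creep '[[0,0,0,-0.02,0,0,0],[0,0,0,-0.03,0,0,0],[0,0,0,-0.03,0,0,0],[0,0,0,-0.02,0,0,0],[0,0.0125,-0.0215,0,0,0,0],[0,0.0125,-0.0215,0,0,0,0],[0,0.0125,-0.0215,0,0,0,0],[0,0.0125,-0.0215,0,0,0,0],[0,0.0125,-0.0215,0,0,0,0],[0,0.0125,-0.0215,0,0,0,0],[0,0.0125,-0.0215,0,0,0,0],[0,0.0125,-0.0215,0,0,0,0],[0,0.0125,-0.0215,0,0,0,0],[0,0.0125,-0.0215,0,0,0.0,0],[0,0,0,0.02,0,0,0],[0,0,0,0.015,0,0,0],[0,0,0,0,0,0,0],[0,0,0,0,0,0,0],[0,0,0,0,0,0,0]]' 60; python3 go.py 560.6 -23.9 80 -1.9
cat > hand.py <<'E'
import sys
from fit import *
from scipy.spatial.transform import Rotation as Rr
name=sys.argv[1]; off=float(sys.argv[2])/1000  # underside below TCP
base=float(sys.argv[3]) if len(sys.argv)>3 else 0
o=ctrl.get_obs();X=Rr.from_rotvec(o['tool_rot']).apply([1,0,0]);yaw=np.arctan2(X[1],X[0])-np.radians(base)
G={k:imgs(k) for k in('top','scene')}
p=o['tool_pos']
for cs in(('top','scene'),('top',),('scene',)):
    x,f=fit(name,(p[0],p[1],yaw),cs,p[2]-off,G)
    d=x[:2]-p[:2];c,s=np.cos(x[2]),np.sin(x[2])
    print(cs,np.round([*(x[:2]*1000),np.degrees(x[2])],1),'minus tcp in object axes mm',np.round([(c*d[0]+s*d[1])*1000,(-s*d[0]+c*d[1])*1000],1),'score',round(f,1))
print('tcp',np.round(p*1000,1),round(np.degrees(yaw),1))
E
python3 hand.py thermometer 21.3
```

```text
t: 6.3
tool_pos: [0.5576, -0.0268, 0.0859]
tool_rot: [3.141, -0.07, 0.001]
contact_force: [0.1, -0.4, -0.8]
opening: 0.0264
shift mm (first) [ 2.9 -3.1  5.9] then turn deg [ 0.01 -0.05 -0.64]
turn first, then shift [ 2.9 -3.   5.9] F [ 0.1 -0.4 -0.8] open 26.4 pos [557.6 -26.8  85.9] t 6.3
('top', 'scene') [560.3 -26.4  -1.9] minus tcp in object axes mm [2.7 0.6] score -51.7
('top',) [563.3 -27.   -0.6] minus tcp in object axes mm [ 5.7 -0.1] score -13.7
('scene',) [559.3 -26.2  -2.1] minus tcp in object axes mm [1.7 0.7] score -40.1
tcp [557.6 -26.8  85.9] -2.5
```

```bash
python3 -m creep '[[0,0.0016,-0.0038,0.01,0,0,-0.3],[0,0,0,0.01,0,0,0],[0,0,0,0.01,0,0,0],[0,0,0,0,0,0,0],[0,0,0,0,0,0,0]]'; python3 hand.py thermometer 21.3; python3 - <<'E'
from fit import *
print(fit('case',(.5663,.0123,-.0332),('scene',)))
snap('scene','g.png',(190,60,370,240),4/1.2)
E
```

```text
t: 6.9
tool_pos: [0.5585, -0.0225, 0.0544]
tool_rot: [-3.141, 0.06, 0.003]
contact_force: [-0.4, 0.4, -1.5]
opening: 0.0267
('top', 'scene') [558.8 -23.   -1.3] minus tcp in object axes mm [ 0.3 -0.4] score -39.6
('top',) [575.9 -21.6   1.3] minus tcp in object axes mm [17.4  0.5] score -12.1
('scene',) [558.6 -23.3  -1.3] minus tcp in object axes mm [ 0.1 -0.7] score -32.8
tcp [558.5 -22.5  54.4] -2.2
(array([ 0.5662777 ,  0.01229925, -0.03261066]), np.float64(-44.71564483642578))
```

View pics/g.png

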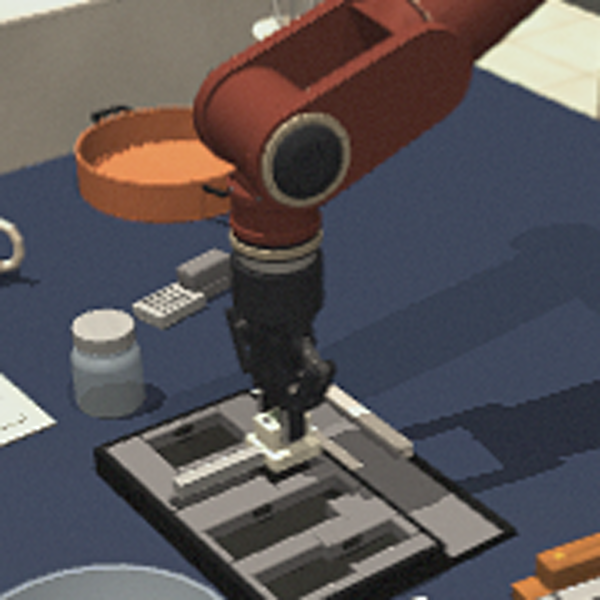

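```bash
python3 -m creep '[[0,0.0023,0.0003,0,0,0,-0.3],[0,0,0,0.003,0,0,0],[0,0,0,0.003,0,0,0],[0,0,0,0.002,0,0,0],[0,0,0,0.002,0,0,0],[0,0,0,0,0,0,0]]'; python3 go.py 560.8 -22.9 33 -1.9
```

```text
t: 7.7
tool_pos: [0.5616, -0.0234, 0.0457]
tool_rot: [3.14, -0.052, 0.0]
contact_force: [-1.0, -1.8, 1.4]
opening: 0.0263
shift mm (first) [-0.8 -0.5 12.7] then turn deg [ 0.06 -0.01  0.01]
turn first, then shift [-0.8 -0.5 12.7] F [-1.  -1.8  1.4] open 26.3 pos [561.6 -23.4  45.7] t 7.7
```

```bash
python3 -m creep '[[0,0,0,0.003,0,0,0],[0,0,0,0.003,0,0,0],[0,0,0,0.003,0,0,0],[0,0,0,0.003,0,0,0],[0,0,0,0.002,0,0,0],[0,0,0,0,0,0,0],[0,0,0,0,0,0,0]]'; python3 go.py 560.8 -22.9 33 -1.9
```

```text
t: 8.4
tool_pos: [0.5617, -0.0233, 0.0334]
tool_rot: [3.141, -0.052, -0.001]
contact_force: [-7.5, -1.2, 15.8]
opening: 0.0267
shift mm (first) [-0.9 -0.4  0.4] then turn deg [0.03 0.04 0.01]
turn first, then shift [-0.9 -0.4  0.4] F [-7.5 -1.2 15.8] open 26.7 pos [561.7 -23.3  33.4] t 8.4
```

```bash
python3 -m creep '[[0.55,0,0,0,0,0,0],[0.55,0,0,0,0,0,0],[0.55,0,0,0,0,0,0],[0.55,0,0,0,0,0,0],[0.55,0,0,-0.02,0,0,0],[0.55,0,0,-0.02,0,0,0],[0,0,0,-0.005,0,0,0],[0,0,0,0,0,0,0],[0,0,0,0,0,0,0],[0,0,0,0,0,0,0],[0,0,0,0,0,0,0],[0,0,0,0.010,0,0,0],[0,0,0,0.010,0,0,0],[0,0,0,0.004,0,0,0],[0,0,0,0.002,0,0,0],[0,0,0,0.001,0,0,0],[0,0,0,0,0,0,0]]'; python3 go.py 560.8 -22.9 33 -1.9
```

```text
t: 10.1
tool_pos: [0.5604, -0.0229, 0.052]
tool_rot: [-3.141, 0.051, 0.008]
contact_force: [-13.9, 2.0, 24.1]
opening: -0.0
shift mm (first) [ 0.5  0.  19. ] then turn deg [-0.01  0.31  0.02]
turn first, then shift [ 0.4  0.  19. ] F [-13.9   2.   24.1] open -0.0 pos [560.4 -22.9  52. ] t 10.1
```

```bash
python3 -m creep '[[0,0,0,-0.02,0,0,0],[1,0,0,-0.03,0,0,0],[1,0,0,-0.03,0,0,0],[1,-0.012,0.0325,0,0,0,0],[1,-0.012,0.0325,0,0,0,0],[1,-0.012,0.0325,0,0,0,0],[1,-0.012,0.0325,0,0,0,-6.5],[1,-0.012,0.0325,0,0,0,-6.5],[1,0,0,0,0,0,0]]'; python3 - <<'E'
from fit import *
G={k:imgs(k) for k in('top','scene')}
for cs in(('top','scene'),('top',),('scene',)):
    x,f=fit('grater',(.4216,-.3505,.1937),cs,0,G);print(np.round([*(x[:2]*1000),np.degrees(x[2])],1),f)
x,f=fit('thermometer',(.561,-.0235,-.033),('scene',),.012,G);print('thermo',np.round([*(x[:2]*1000),np.degrees(x[2])],1),f)
E
python3 go.py 421.6 -350.5 120 11.1
```

```text
t: 11.0
tool_pos: [0.4985, -0.1876, 0.1285]
tool_rot: [3.127, 0.299, -0.002]
contact_force: [-0.1, -0.1, -0.4]
opening: 0.0855
[ 421.8 -350.8   11.6] -46.35589599609375
[ 420.9 -352.8   11.2] -22.5697021484375
[ 422.6 -348.3   10.8] -26.478076934814453
thermo [562.4 -21.8  -2.8] -32.539520263671875
shift mm (first) [-107.7  147.9    8.4] then turn deg [-0.07  0.04 -0.16]
turn first, then shift [-108.1  147.6    8.5] F [ 0.6  0.7 -0. ] open 85.4 pos [ 499.3 -184.9  128.5] t 11.1
```

```bash
python3 -m creep '[[1,-0.0215,0.0296,0.002,0,0,0],[1,-0.0215,0.0296,0.002,0,0,0],[1,-0.0215,0.0296,0.002,0,0,0],[1,-0.0215,0.0296,0.002,0,0,0],[1,-0.0215,0.0296,0,0,0,0],[1,0,0,0.020,0,0,0],[1,0,0,0.03,0,0,0],[1,0,0,0.030,0,0,0],[1,0,0,0,0,0,0],[1,0,0,0,0,0,0],[1,0,0,0,0,0,0]]'; python3 go.py 421.5 -350.7 25 11.2
```

```text
t: 12.2
tool_pos: [0.4241, -0.3511, 0.0431]
tool_rot: [3.125, 0.305, 0.003]
contact_force: [0.6, -0.6, 0.4]
opening: 0.0856
shift mm (first) [-2.5 -0.9 18.1] then turn deg [ 0.14 -0.09 -0.06]
turn first, then shift [-2.5 -0.9 18.1] F [ 0.6 -0.6  0.4] open 85.6 pos [ 424.1 -351.1   43.1] t 12.2
```

```bash
python3 -m creep '[[1,-0.0025,-0.0009,0.010,0,0,0],[1,0,0,0.009,0,0,0],[1,0,0,0,0,0,0],[0,0,0,0,0,0,0],[0,0,0,0,0,0,0],[0,0,0,0,0,0,0],[0,0,0,0,0,0,0],[0,0,0,0,0,0,0],[0,0,0,0,0,0,0],[0,0,0,0,0,0,0],[0,0,0,0,0,0,0]]' 60;python3 go.py 421.5 -350.7 25 11.2
```

```text
t: 13.3
tool_pos: [0.4204, -0.3506, 0.0228]
tool_rot: [3.126, 0.304, 0.001]
contact_force: [-1.3, 0.6, 2.8]
opening: 0.0242
shift mm (first) [ 1.   0.3 -2.2] then turn deg [ 0.06 -0.03 -0.1 ]
turn first, then shift [ 1.   0.3 -2.2] F [-1.3  0.6  2.8] open 24.2 pos [ 420.4 -350.6   22.8] t 13.3
```

```bash
python3 -m creep '[[0,0,0,-0.02,0,0,0],[0,0,0,-0.03,0,0,0],[0,0,0,-0.04,0,0,0],[0,0,0,-0.03,0,0,0],[0,0.018,-0.0304,0,0,0,0],[0,0.018,-0.0304,0,0,0,0],[0,0.018,-0.0304,0,0,0,0],[0,0.018,-0.0304,0,0,0,0],[0,0.018,-0.0304,0,0,0,0],[0,0.018,-0.0304,0,0,0,0],[0,0.018,-0.0304,0,0,0,0],[0,0.018,-0.0304,0,0,0,0],[0,0.018,-0.0304,0,0,0,0],[0,0.018,-0.0304,0,0,0,0],[0,0.018,-0.0304,0,0,0,0],[0,0.018,-0.0304,0,0,0,0],[0,0.018,-0.0304,0,0,0,0],[0,0.018,-0.0304,0,0,0,0],[0,0,0,0,0,0,6.5],[0,0,0,0,0,0,6.5]]';python3 -m creep '[[0,0,0,0.03,0,0,0],[0,0,0,0.03,0,0,0],[0,0,0,0.02,0,0,0],[0,0,0,0,0,0,0],[0,0,0,0,0,0,0],[0,0,0,0,0,0,0]]'
python3 go.py 585.9 115.4 57 -1.9; python3 hand.py grater 22.8
```

```text
t: 15.3
tool_pos: [0.5846, 0.1171, 0.1408]
tool_rot: [3.141, -0.056, -0.004]
contact_force: [-0.2, -0.5, -1.7]
opening: 0.0244
t: 15.9
tool_pos: [0.5865, 0.116, 0.0638]
tool_rot: [-3.141, 0.052, -0.004]
contact_force: [0.9, -0.7, -0.9]
opening: 0.0244
shift mm (first) [-0.6  0.6  6.8] then turn deg [-0.01 -0.14 -0.  ]
turn first, then shift [-0.6  0.6  6.8] F [ 0.9 -0.7 -0.9] open 24.4 pos [586.5 116.   63.8] t 15.9
('top', 'scene') [587.8 116.2  -1.6] minus tcp in object axes mm [1.2 0.3] score -34.3
('top',) [602.4  89.4 -47.7] minus tcp in object axes mm [30.3 -6.2] score -11.3
('scene',) [587.8 116.5  -1.9] minus tcp in object axes mm [1.2 0.5] score -31.5
tcp [586.5 116.   63.8] -1.9
```

```bash
python3 -m creep '[[0,-0.0002,0.0002,0.006,0,0,0],[0,0,0,0.005,0,0,0],[0,0,0,0.003,0,0,0],[0,0,0,0.003,0,0,0],[0,0,0,0,0,0,0]]';python3 go.py 586.3 115.8 34.8 -1.9
```

```text
t: 16.5
tool_pos: [0.5855, 0.1155, 0.0453]
tool_rot: [3.141, -0.052, 0.001]
contact_force: [-0.5, -1.1, -0.3]
opening: 0.0243
shift mm (first) [ 0.8 -0.4 10.5] then turn deg [ 0.03 -0.02 -0.  ]
turn first, then shift [ 0.8 -0.4 10.5] F [-0.5 -1.1 -0.3] open 24.3 pos [585.5 115.5  45.3] t 16.5
```

Underside at 22.5 mm with no contact force, so it's in the cutout. Next: press down, release, then press on top to check.

```bash
python3 -m creep '[[0,0,0,0.003,0,0,0],[0,0,0,0.003,0,0,0],[0,0,0,0.003,0,0,0],[0,0,0,0.003,0,0,0],[0,0,0,0,0,0,0],[0,0,0,0,0,0,0]]';python3 go.py 586.3 115.8 34.8 -1.9
python3 -m creep '[[0.5,0,0,0,0,0,0],[0.5,0,0,0,0,0,0],[0.5,0,0,0,0,0,0],[0.5,0,0,0,0,0,0],[0.5,0,0,-0.02,0,0,0],[0.5,0,0,-0.02,0,0,0],[0,0,0,-0.003,0,0,0],[0,0,0,0,0,0,0],[0,0,0,0,0,0,0],[0,0,0,0,0,0,0],[0,0,0,0,0,0,0],[0,0,0,0.010,0,0,0],[0,0,0,0.010,0,0,0],[0,0,0,0.004,0,0,0],[0,0,0,0.002,0,0,0],[0,0,0,0.001,0,0,0],[0,0,0,0,0,0,0]]'
```

```text
t: 17.1
tool_pos: [0.5857, 0.1156, 0.0348]
tool_rot: [3.141, -0.052, 0.0]
contact_force: [-4.0, -2.5, 10.2]
opening: 0.0246
shift mm (first) [ 0.6 -0.2  0. ] then turn deg [ 0.02 -0.01  0.  ]
turn first, then shift [ 0.6 -0.2  0. ] F [-4.  -2.5 10.2] open 24.6 pos [585.7 115.6  34.8] t 17.1
t: 18.8
tool_pos: [0.5843, 0.1157, 0.052]
tool_rot: [3.14, -0.052, -0.008]
contact_force: [-14.1, -1.1, 21.1]
opening: 0.0003
```

```bash
python3 -m creep '[[0,0,0,-0.02,0,0,0],[1,0,0,-0.03,0,0,0],[1,0,0,-0.03,0,0,0],[1,0,0,0,0,0,0]]'; cat > obj.py <<'E'
import sys
from fit import *
a=sys.argv; G={k:imgs(k) for k in('top','scene')}
for cs in(('top','scene'),('top',),('scene',)):
    x,f=fit(a[1],(float(a[2])/1000,float(a[3])/1000,np.radians(float(a[4]))),cs,float(a[5])/1000 if len(a)>5 else 0,G);print(cs,np.round([*(x[:2]*1000),np.degrees(x[2])],1),round(f,1))
E
python3 obj.py scraper 448 244 -11.7; python3 go.py 448 244 120 -11.7
```

```text
t: 19.2
tool_pos: [0.5882, 0.1159, 0.1339]
tool_rot: [-3.14, 0.052, -0.013]
contact_force: [0.5, 0.6, 1.0]
opening: 0.0432
('top', 'scene') [448.  244.1 -11.8] -70.6
('top',) [447.5 243.  -11.4] -38.5
('scene',) [448.3 245.1 -12.2] -34.1
shift mm (first) [-141.7 -123.6    9.2] then turn deg [-0.01 -0.04  9.8 ]
turn first, then shift [-160.6  -97.7    9.3] F [ 0.8 -0.  -0.3] open 57.8 pos [585.5 115.7 129.3] t 19.3
```

```bash
python3 -m creep '[[1,-0.0286,-0.0247,0,0,0,0],[1,-0.0286,-0.0247,0,0,0,0],[1,-0.0286,-0.0247,0,0,0,0],[1,-0.0286,-0.0247,0,0,0,0],[1,-0.0286,-0.0247,0,0,0,0],[1,0,0,0.02,0,0,4.9],[1,0,0,0.03,0,0,4.9],[1,0,0,0.03,0,0,0],[1,0,0,0,0,0,0],[1,0,0,0,0,0,0],[1,0,0,0,0,0,0]]'; python3 go.py 447.8 244.1 25 -11.8
```

```text
t: 20.4
tool_pos: [0.4473, 0.2441, 0.0503]
tool_rot: [-3.125, 0.32, -0.002]
contact_force: [-0.2, -0.0, 0.2]
opening: 0.0856
shift mm (first) [ 0.5 -0.1 25.3] then turn deg [-0.05 -0.07  0.09]
turn first, then shift [ 0.5 -0.1 25.3] F [-0.2 -0.   0.2] open 85.6 pos [447.3 244.1  50.3] t 20.4
```

```bash
python3 -m creep '[[1,0.0005,0,0.015,0,0,0],[1,0,0,0.010,0,0,0],[1,0,0,0,0,0,0],[0,0,0,0,0,0,0],[0,0,0,0,0,0,0],[0,0,0,0,0,0,0],[0,0,0,0,0,0,0],[0,0,0,0,0,0,0],[0,0,0,0,0,0,0],[0,0,0,0,0,0,0],[0,0,0,0,0,0,0]]' 70;python3 go.py 447.8 244.1 24 -11.8
```

```text
t: 21.5
tool_pos: [0.4475, 0.244, 0.025]
tool_rot: [-3.125, 0.32, -0.002]
contact_force: [-1.9, 0.1, 5.1]
opening: 0.0241
shift mm (first) [ 0.2 -0.1  1. ] then turn deg [-0.04 -0.06  0.1 ]
turn first, then shift [ 0.2 -0.1  1. ] F [-1.9  0.1  5.1] open 24.1 pos [447.5 244.   25. ] t 21.5
```

```bash
python3 -m creep '[[0,0,0,-0.02,0,0,0],[0,0,0,-0.03,0,0,0],[0,0,0,-0.03,0,0,0],[0,0.0196,0.0173,0,0,0,0],[0,0.0196,0.0173,0,0,0,0],[0,0.0196,0.0173,0,0,0,0],[0,0.0196,0.0173,0,0,0,0],[0,0.0196,0.0173,0,0,0,0],[0,0.0196,0.0173,0,0,0,0],[0,0.0196,0.0173,0,0,0,0],[0,0.0196,0.0173,0,0,0,0],[0,0.0196,0.0173,0,0,0,0],[0,0.0196,0.0173,0,0,0,0],[0,0,0,0,0,0,-4.95],[0,0,0,0,0,0,-4.95],[0,0,0,0.02,0,0,0],[0,0,0,0.02,0,0,0],[0,0,0,0,0,0,0],[0,0,0,0,0,0,0]]'
python3 go.py 604.3 34.8 60 -1.9; python3 hand.py scraper 25
```

```text
t: 23.4
tool_pos: [0.6026, 0.0347, 0.063]
tool_rot: [-3.141, 0.049, 0.004]
contact_force: [0.0, 0.6, -1.7]
opening: 0.0242
shift mm (first) [ 1.7 -0.1  3. ] then turn deg [-0.01  0.16  0.1 ]
turn first, then shift [ 1.7 -0.1  3. ] F [ 0.   0.6 -1.7] open 24.2 pos [602.6  34.7  63. ] t 23.4
('top', 'scene') [603.8  35.2  -2.2] minus tcp in object axes mm [1.1 0.6] score -36.3
('top',) [636.   34.2   1. ] minus tcp in object axes mm [33.3 -1.2] score -8.4
('scene',) [603.7  35.   -2.4] minus tcp in object axes mm [1.1 0.4] score -30.1
tcp [602.6  34.7  63. ] -1.8
```

```bash
python3 -m creep '[[0,0.0015,-0.0004,0.005,0,0,0.1],[0,0,0,0.005,0,0,0],[0,0,0,0.003,0,0,0],[0,0,0,0.003,0,0,0],[0,0,0,0,0,0,0]]';python3 go.py 604.1 35 37 -1.9
```

```text
t: 24.0
tool_pos: [0.6053, 0.0347, 0.0484]
tool_rot: [3.14, -0.052, -0.0]
contact_force: [-0.4, -1.1, -0.8]
opening: 0.0241
shift mm (first) [-1.2 -0.3 11.4] then turn deg [0.04 0.01 0.  ]
turn first, then shift [-1.2 -0.3 11.4] F [-0.4 -1.1 -0.8] open 24.1 pos [605.3  34.7  48.4] t 24.0
```

```bash
python3 -m creep '[[0,-0.0007,0,0.003,0,0,0],[0,0,0,0.003,0,0,0],[0,0,0,0.003,0,0,0],[0,0,0,0.003,0,0,0],[0,0,0,0.001,0,0,0],[0,0,0,0,0,0,0]]';python3 go.py 604.1 35 37 -1.9
python3 -m creep '[[0.5,0,0,0,0,0,0],[0.5,0,0,0,0,0,0],[0.5,0,0,0,0,0,0],[0.5,0,0,0,0,0,0],[0.5,0,0,-0.02,0,0,0],[0.5,0,0,-0.02,0,0,0],[0,0,0,-0.003,0,0,0],[0,0,0,0,0,0,0],[0,0,0,0,0,0,0],[0,0,0,0,0,0,0],[0,0,0,0,0,0,0],[0,0,0,0.010,0,0,0],[0,0,0,0.010,0,0,0],[0,0,0,0.006,0,0,0],[0,0,0,0.002,0,0,0],[0,0,0,0.002,0,0,0],[0,0,0,0,0,0,0]]'
```

```text
t: 24.6
tool_pos: [0.6052, 0.0349, 0.037]
tool_rot: [3.141, -0.052, 0.001]
contact_force: [-5.1, -1.6, 11.0]
opening: 0.0243
shift mm (first) [-1.1 -0.1  0. ] then turn deg [ 0.02 -0.02  0.  ]
turn first, then shift [-1.1 -0.1  0. ] F [-5.1 -1.6 11. ] open 24.3 pos [605.2  34.9  37. ] t 24.6
t: 26.3
tool_pos: [0.6036, 0.035, 0.052]
tool_rot: [3.141, -0.051, -0.008]
contact_force: [-15.9, 0.0, 25.9]
opening: -0.0001
```

```bash
python3 -m creep '[[0,0,0,-0.02,0,0,0],[1,0,0,-0.03,0,0,0],[1,0,0,-0.03,0,0,0],[1,-0.014,-0.030,0,0,0,0],[1,-0.014,-0.030,0,0,0,0],[1,-0.014,-0.030,0,0,0,0],[1,-0.014,-0.030,0,0,0,0],[1,-0.014,-0.030,0,0,0,0],[1,0,0,0,0,0,4],[1,0,0,0,0,0,4],[1,0,0,0,0,0,0]]'; python3 obj.py stamp 478.4 382.8 -9.7; python3 go.py 478 382.8 50 -9.7
```

```text
t: 27.4
tool_pos: [0.5391, 0.1875, 0.1273]
tool_rot: [3.13, -0.27, -0.002]
contact_force: [0.4, -0.9, -0.1]
opening: 0.0854
('top', 'scene') [478.4 382.8  -9.3] -75.8
('top',) [477.5 381.9 -10. ] -41.4
('scene',) [478.7 383.6 -10. ] -36.3
shift mm (first) [ -93.8 -182.4   77.6] then turn deg [ 0.02  0.05 -0.13]
turn first, then shift [ -93.4 -182.5   77.6] F [ 0.6 -0.2 -0. ] open 85.4 pos [539.3 187.1 127.6] t 27.5
```

```bash
python3 -m creep '[[1,-0.0156,-0.0304,0,0,0,0],[1,-0.0156,-0.0304,0,0,0,0],[1,-0.0156,-0.0304,0,0,0,0],[1,-0.0156,-0.0304,0,0,0,0],[1,-0.0156,-0.0304,0,0,0,0],[1,-0.0156,-0.0304,0,0,0,0],[1,0,0,0.025,0,0,0],[1,0,0,0.03,0,0,0],[1,0,0,0.025,0,0,0],[1,0,0,0,0,0,0],[1,0,0,0,0,0,0],[1,0,0,0,0,0,0]]'; python3 go.py 478 382.8 25 -9.7
```

```text
t: 28.7
tool_pos: [0.4801, 0.3836, 0.0502]
tool_rot: [-3.128, 0.271, -0.004]
contact_force: [0.1, -0.5, -0.7]
opening: 0.0856
shift mm (first) [-2.   1.2 25.2] then turn deg [-0.12 -0.13 -0.21]
turn first, then shift [-2.   1.1 25.2] F [ 0.1 -0.5 -0.7] open 85.6 pos [480.1 383.6  50.2] t 28.7
```

```bash
python3 -m creep '[[1,-0.002,0.001,0.015,0,0,0],[1,0,0,0.010,0,0,0],[1,0,0,0,0,0,0],[0,0,0,0,0,0,0],[0,0,0,0,0,0,0],[0,0,0,0,0,0,0],[0,0,0,0,0,0,0],[0,0,0,0,0,0,0],[0,0,0,0,0,0,0],[0,0,0,0,0,0,0],[0,0,0,0,0,0,0]]' 70;python3 go.py 478 382.8 24 -9.7
```

```text
t: 29.8
tool_pos: [0.4772, 0.3828, 0.0241]
tool_rot: [-3.129, 0.271, -0.002]
contact_force: [0.9, -0.0, 5.1]
opening: 0.0264
shift mm (first) [ 0.8 -0.2  0.1] then turn deg [-0.06 -0.06 -0.2 ]
turn first, then shift [ 0.8 -0.2  0.1] F [ 0.9 -0.   5.1] open 26.4 pos [477.2 382.8  24.1] t 29.8
```

```bash
python3 -m creep '[[0,0,0,-0.02,0,0,0],[0,0,0,-0.03,0,0,0],[0,0,0,-0.03,0,0,0],[0,0.0135,0.030,0,0,0,0],[0,0.0135,0.030,0,0,0,0],[0,0.0135,0.030,0,0,0,0],[0,0.0135,0.030,0,0,0,0],[0,0.0135,0.030,0,0,0,0],[0,0.0135,0.030,0,0,0,0],[0,0.0135,0.030,0,0,0,0],[0,0.0135,0.030,0,0,0,0],[0,0.0135,0.030,0,0,0,0],[0,0.0135,0.030,0,0,0,0],[0,0.0135,0.030,0,0,0,0],[0,0.0135,0.030,0,0,0,0],[0,0.0135,0.030,0,0,0,0],[0,0.0135,0.030,0,0,0,0],[0,0.0133,0.030,0,0,0,0],[0,0,0,0,0,0,-4],[0,0,0,0,0,0,-4]]'
python3 -m creep '[[0,0,0,0.02,0,0,0],[0,0,0,0.02,0,0,0],[0,0,0,0,0,0,0],[0,0,0,0,0,0,0]]'
python3 go.py 599.1 -95.1 60 -1.9; python3 hand.py stamp 24.1
```

```text
t: 31.8
tool_pos: [0.5975, -0.0967, 0.1017]
tool_rot: [-3.14, 0.051, 0.004]
contact_force: [0.1, 0.3, -2.2]
opening: 0.0263
t: 32.2
tool_pos: [0.5974, -0.0954, 0.0621]
tool_rot: [-3.14, 0.052, 0.004]
contact_force: [1.2, 0.2, -0.9]
opening: 0.0261
shift mm (first) [ 1.7 -0.3  2.1] then turn deg [-0.04  0.16 -0.  ]
turn first, then shift [ 1.7 -0.3  2.1] F [ 1.2  0.2 -0.9] open 26.1 pos [597.4 -95.4  62.1] t 32.2
('top', 'scene') [599.8 -94.7  -1.2] minus tcp in object axes mm [2.3 0.8] score -33.5
('top',) [655.1 -63.6 -56.4] minus tcp in object axes mm [ 5.4 65.6] score -14.1
('scene',) [599.6 -95.   -1. ] minus tcp in object axes mm [2.2 0.4] score -28.1
tcp [597.4 -95.4  62.1] -1.9
```

```bash
python3 -m creep '[[0,0.0011,-0.0005,0.005,0,0,0],[0,0,0,0.005,0,0,0],[0,0,0,0.003,0,0,0],[0,0,0,0.003,0,0,0],[0,0,0,0,0,0,0]]';python3 go.py 599.1 -95 36.1 -1.9
```

```text
t: 32.8
tool_pos: [0.5998, -0.0954, 0.0473]
tool_rot: [3.141, -0.052, 0.0]
contact_force: [0.8, -1.3, -1.3]
opening: 0.026
shift mm (first) [-0.7 -0.4 11.2] then turn deg [ 0.02 -0.01 -0.  ]
turn first, then shift [-0.7 -0.4 11.2] F [ 0.8 -1.3 -1.3] open 26.0 pos [599.8 -95.4  47.3] t 32.8
```

```bash
python3 -m creep '[[0,-0.0004,-0.0002,0.003,0,0,0],[0,0,0,0.003,0,0,0],[0,0,0,0.003,0,0,0],[0,0,0,0.003,0,0,0],[0,0,0,0.001,0,0,0],[0,0,0,0,0,0,0]]';python3 go.py 599.1 -95 36.1 -1.9
python3 -m creep '[[0.5,0,0,0,0,0,0],[0.5,0,0,0,0,0,0],[0.5,0,0,0,0,0,0],[0.5,0,0,0,0,0,0],[0.5,0,0,-0.02,0,0,0],[0.5,0,0,-0.02,0,0,0],[0,0,0,-0.003,0,0,0],[0,0,0,0,0,0,0],[0,0,0,0,0,0,0],[0,0,0,0,0,0,0],[0,0,0,0,0,0,0],[0,0,0,0.010,0,0,0],[0,0,0,0.010,0,0,0],[0,0,0,0.006,0,0,0],[0,0,0,0.002,0,0,0],[0,0,0,0.001,0,0,0],[0,0,0,0,0,0,0]]'
```

```text
t: 33.4
tool_pos: [0.5997, -0.0953, 0.0361]
tool_rot: [3.141, -0.052, 0.0]
contact_force: [-4.4, -0.7, 11.7]
opening: 0.0261
shift mm (first) [-0.6 -0.3  0. ] then turn deg [ 0.02 -0.01 -0.  ]
turn first, then shift [-0.6 -0.3  0. ] F [-4.4 -0.7 11.7] open 26.1 pos [599.7 -95.3  36.1] t 33.4
t: 35.1
tool_pos: [0.5984, -0.0949, 0.0519]
tool_rot: [-3.141, 0.051, 0.008]
contact_force: [-15.1, 2.4, 25.7]
opening: -0.0
```

```bash
python3 -m creep '[[0,0,0,-0.02,0,0,0],[1,0,0,-0.03,0,0,0],[1,0,0,-0.03,0,0,0],[1,0,-0.03,0,0,0,8],[1,0,-0.03,0,0,0,0],[1,0,0,0,0,0,0]]'; python3 - <<'E'
from station import ctrl
print(ctrl.get_obs()['q'].round(2))
E
python3 obj.py timer 624.4 240.9 -13.5; python3 obj.py timer 614 343.3 -18.2
```

```text
t: 35.7
tool_pos: [0.6053, -0.0328, 0.1276]
tool_rot: [-3.129, 0.266, 0.001]
contact_force: [-0.1, -1.2, -0.2]
opening: 0.0721
[-0.18  0.09  1.75  0.    1.3   1.56]
('top', 'scene') [624.4 240.9 -13.5] -88.3
('top',) [623.4 238.9 -14.4] -45.6
('scene',) [624.9 242.  -13.8] -46.8
('top', 'scene') [614.  343.3 -18.2] -86.1
('top',) [613.3 341.2 -18.9] -44.5
('scene',) [614.4 344.4 -18.2] -46.1
```

```bash
python3 -m creep '[[1,0,0,0,0,0,-7.8],[1,0,0,0,0,0,-7.8],[1,0,0,0,0,0,-7.8],[1,0,0,0,0,0,-7.8],[1,0,0,0,0,0,-7.8],[1,0,0,0,0,0,-7.8],[1,0,0,0,0,0,-7.8],[1,0,0,0,0,0,-7.8],[1,0,0,0,0,0,-7.8],[1,0,0,0,0,0,-7.8],[1,0,0,0,0,0,-8],[1,0,0,0,0,0,0]]'; python3 go.py 623.9 240.9 80 76.4
```

```text
t: 37.1
tool_pos: [0.6052, -0.0365, 0.1279]
tool_rot: [-2.475, -1.934, 0.001]
contact_force: [1.1, 0.3, -0.6]
opening: 0.0857
shift mm (first) [273.7 -48.9  47.8] then turn deg [-0.03  0.01 -0.4 ]
turn first, then shift [274.  -47.   47.9] F [ 1.1  0.3 -0.6] open 85.7 pos [605.2 -36.5 127.9] t 37.1
```

```bash
python3 -m creep '[[1,0.0304,-0.0052,0,0,0,-0.4],[1,0.0304,-0.0052,0,0,0,0],[1,0.0304,-0.0052,0,0,0,0],[1,0.0304,-0.0052,0,0,0,0],[1,0.0304,-0.0052,0,0,0,0],[1,0.0304,-0.0052,0,0,0,0],[1,0.0304,-0.0052,0,0,0,0],[1,0.0304,-0.0052,0,0,0,0],[1,0.0304,-0.0052,0,0,0,0],[1,0,0,0.025,0,0,0],[1,0,0,0.023,0,0,0],[1,0,0,0,0,0,0],[1,0,0,0,0,0,0]]'; python3 go.py 623.9 240.9 27 76.4
```

```text
t: 38.4
tool_pos: [0.6238, 0.2408, 0.0798]
tool_rot: [-2.469, -1.942, 0.002]
contact_force: [0.9, -1.1, -0.2]
opening: 0.0852
shift mm (first) [ 0.1  0.2 52.8] then turn deg [-0.07  0.04 -0.04]
turn first, then shift [ 0.1  0.1 52.8] F [ 0.9 -1.1 -0.2] open 85.2 pos [623.8 240.8  79.8] t 38.4
```

```bash
python3 -m creep '[[1,0,0,0.025,0,0,0],[1,0,0,0.02,0,0,0],[1,0,0,0.008,0,0,0],[1,0,0,0,0,0,0],[0,0,0,0,0,0,0],[0,0,0,0,0,0,0],[0,0,0,0,0,0,0],[0,0,0,0,0,0,0],[0,0,0,0,0,0,0],[0,0,0,0,0,0,0],[0,0,0,0,0,0,0],[0,0,0,0,0,0,0]]' 60; python3 go.py 623.9 240.9 27 76.4
```

```text
t: 39.6
tool_pos: [0.625, 0.2418, 0.0287]
tool_rot: [2.467, 1.944, 0.003]
contact_force: [-0.2, -0.2, 5.3]
opening: 0.033
shift mm (first) [-1.1 -0.9  1.7] then turn deg [ 0.11 -0.06  0.1 ]
turn first, then shift [-1.1 -0.8  1.7] F [-0.2 -0.2  5.3] open 33.0 pos [625.  241.8  28.7] t 39.6
```

```bash
python3 -m creep '[[0,0,0,-0.02,0,0,0],[0,0,0,-0.03,0,0,0],[0,0,0,-0.025,0,0,0],[0,-0.0233,-0.01205,0,0,0,0],[0,-0.0233,-0.01205,0,0,0,0],[0,-0.0233,-0.01205,0,0,0,0],[0,-0.0233,-0.01205,0,0,0,0],[0,-0.0233,-0.01205,0,0,0,0],[0,-0.0233,-0.01205,0,0,0,0],[0,-0.0233,-0.01205,0,0,0,0],[0,-0.0233,-0.01205,0,0,0,0],[0,0,0,0,0,0,-5.85],[0,0,0,0,0,0,-5.85],[0,0,0,0.02,0,0,0],[0,0,0,0.02,0,0,0],[0,0,0,0,0,0,0],[0,0,0,0,0,0,0]]'; python3 go.py 487.6 83.7 37.5 88.1; python3 hand.py timer 28.7 90; python3 obj.py case 566 11 -1.9
```

```text
t: 41.3
tool_pos: [0.4857, 0.0827, 0.0614]
tool_rot: [-2.255, -2.185, 0.003]
contact_force: [0.0, -0.5, -1.8]
opening: 0.0331
shift mm (first) [ 1.1  1.9 23.9] then turn deg [-0.14  0.01  0.1 ]
turn first, then shift [ 1.1  1.8 23.9] F [ 0.  -0.5 -1.8] open 33.1 pos [485.7  82.7  61.4] t 41.3
('top', 'scene') [484.4  82.9  -4.5] minus tcp in object axes mm [-1.3  0.1] score -39.7
('top',) [481.3  87.9  -3.7] minus tcp in object axes mm [-4.7  4.9] score -18.2
('scene',) [486.   82.5  -3.4] minus tcp in object axes mm [ 0.2 -0.2] score -25.9
tcp [485.7  82.7  61.4] -1.8
('top', 'scene') [565.6   9.7  -1.9] -65.5
('top',) [565.1   8.4  -2.2] -25.5
('scene',) [565.8   9.7  -1.8] -40.7
```

```bash
python3 -m creep '[[0,0.001,0.0020,0.01,0,0,0],[0,0,0,0.010,0,0,0],[0,0,0,0.003,0,0,0],[0,0,0,0,0,0,0],[0,0,0,0,0,0,0]]'; python3 go.py 487.6 83.7 37.2 88.1
python3 - <<'E'
from fit import *
snap('scene','i.png',(230,120,380,260),4.2)
E
```

```text
t: 42.0
tool_pos: [0.4886, 0.0836, 0.0391]
tool_rot: [-2.256, -2.186, 0.001]
contact_force: [0.2, -0.4, -2.1]
opening: 0.0331
shift mm (first) [ 0.  -1.   1.9] then turn deg [-0.03  0.    0.1 ]
turn first, then shift [ 0.  -1.   1.9] F [ 0.2 -0.4 -2.1] open 33.1 pos [488.6  83.6  39.1] t 42.0
```

View pics/i.png

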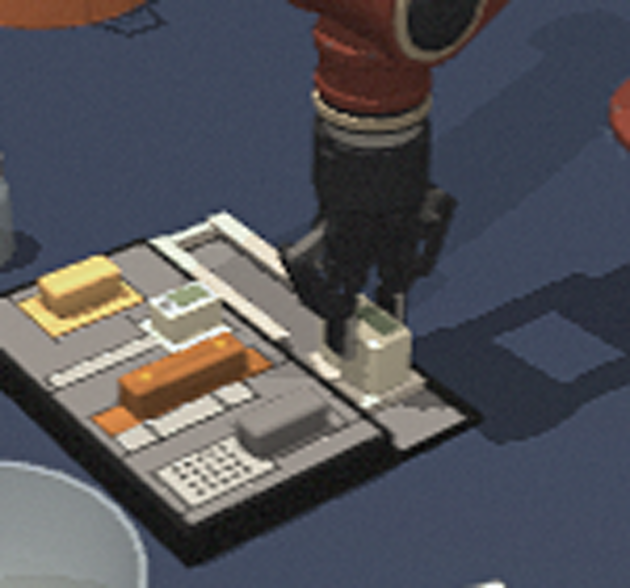

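The four tools sit flush in the case: stamp at (80,290), thermometer (185,315), scraper (180,375) and grater (285,425) in the crop. The timer hovers over the shelf at (375,350), in line with the slot, so I'll slide it in.

```bash
python3 -m creep '[[0,0,-0.0008,0.001,0,0,0],[0,-0.01,0,0,0,0,0],[0,-0.01,0,0,0,0,0],[0,-0.01,0,0,0,0,0],[0,-0.01,0,0,0,0,0],[0,-0.01,0,0,0,0,0],[0,-0.01,0,0,0,0,0],[0,0,0,0,0,0,0]]'; python3 go.py 481.8 -90.2 38 88.1
```

```text
t: 42.85
tool_pos: [0.4861, 0.0224, 0.0384]
tool_rot: [2.258, 2.184, -0.0]
contact_force: [-0.2, -0.1, -2.1]
opening: 0.0331
shift mm (first) [-112.7   -0.6    0.4] then turn deg [ 0.01  0.01 -0.01]
turn first, then shift [-112.7   -0.6    0.4] F [-0.2 -0.1 -2.1] open 33.1 pos [486.1  22.4  38.4] t 42.9
```

```bash
python3 -m creep '[[0,-0.012,0,0,0,0,0],[0,-0.012,0,0,0,0,0],[0,-0.012,0,0,0,0,0],[0,-0.012,0,0,0,0,0],[0,-0.012,0,0,0,0,0],[0,-0.012,0,0,0,0,0],[0,-0.012,0,0,0,0,0],[0,-0.012,0,0,0,0,0],[0,-0.008,0,0,0,0,0],[0,-0.003,0,0,0,0,0],[0,-0.002,0,0,0,0,0],[0,0,0,0,0,0,0]]'; python3 go.py 481.8 -90.2 38 88.1
```

```text
t: 44.05
tool_pos: [0.4826, -0.0852, 0.0383]
tool_rot: [-2.256, -2.186, -0.0]
contact_force: [-0.2, -1.1, -2.6]
opening: 0.033
shift mm (first) [-5.  -0.7  0.3] then turn deg [-0.   -0.01  0.1 ]
turn first, then shift [-5.  -0.7  0.3] F [-0.2 -1.1 -2.6] open 33.0 pos [482.6 -85.2  38.3] t 44.0
```

```bash
python3 -m creep '[[0,-0.002,0,0,0,0,0],[0,-0.002,0,0,0,0,0],[0,-0.002,0,0,0,0,0],[0,-0.002,0,0,0,0,0],[0,0,0,0,0,0,0],[0,0,0,0,0,0,0]]'; python3 go.py 481.8 -90.2 38 88.1
```

```text
t: 44.65
tool_pos: [0.4825, -0.0898, 0.0386]
tool_rot: [-2.253, -2.181, -0.009]
contact_force: [-0.6, 12.4, 4.5]
opening: 0.0329
shift mm (first) [-0.4 -0.7  0.6] then turn deg [-0.02 -0.46  0.06]
turn first, then shift [-0.4 -0.7  0.6] F [-0.6 12.4  4.5] open 32.9 pos [482.5 -89.8  38.6] t 44.6
```

```bash
python3 -m creep '[[0,0,0,0.001,0,0,0],[0,0,0,0,0,0,0],[0.6,0,0,0,0,0,0],[0.6,0,0,0,0,0,0],[0.6,0,0,0,0,0,0],[0.6,0,0,0,0,0,0],[0.6,0,0,-0.02,0,0,0],[0.6,0,0,-0.03,0,0,0],[1,0,0,-0.03,0,0,0],[1,0.03,0,0,0,0,0],[1,0.03,0,0,0,0,0],[1,0.03,0,0,0,0,0],[1,0.03,0,0,0,0,0],[1,0.03,0,0,0,0,0],[1,0,0,0,0,0,0]]'; python3 obj.py timer 481.8 -90.5 -1.9 8; python3 obj.py timer 614 343.3 -18.2; python3 go.py 613.5 343.3 80 71.8
```

```text
t: 46.15
tool_pos: [0.487, 0.059, 0.1174]
tool_rot: [-2.252, -2.19, -0.001]
contact_force: [-0.3, -0.6, -0.0]
opening: 0.0854
('top', 'scene') [484.1 -89.   -3.6] -54.4
('top',) [ 494.9 -101.3   -1.3] -31.5
('scene',) [483.2 -88.2  -1.5] -38.1
('top', 'scene') [614.  343.3 -18.2] -86.0
('top',) [613.3 341.2 -18.9] -44.5
('scene',) [614.4 344.4 -18.2] -46.1
shift mm (first) [291.3 117.   37.2] then turn deg [ 0.    0.02 16.35]
turn first, then shift [312.4  30.3  37.3] F [-0.1 -0.2  0.1] open 85.2 pos [487.2  56.  117.3] t 46.4
```

```bash
python3 -m creep '[[1,0,0,0,0,0,8.17],[1,0,0,0,0,0,8.18],[1,0.0284,0.00275,0,0,0,0],[1,0.0284,0.00275,0,0,0,0],[1,0.0284,0.00275,0,0,0,0],[1,0.0284,0.00275,0,0,0,0],[1,0.0284,0.00275,0,0,0,0],[1,0.0284,0.00275,0,0,0,0],[1,0.0284,0.00275,0,0,0,0],[1,0.0284,0.00275,0,0,0,0],[1,0.0284,0.00275,0,0,0,0],[1,0.0284,0.00275,0,0,0,0],[1,0.0284,0.00275,0,0,0,0],[1,0,0,0.035,0,0,0],[1,0,0,0,0,0,0],[1,0,0,0,0,0,0],[1,0,0,0,0,0,0]]'; python3 go.py 613.5 343.3 28 71.8
```

```text
t: 48.05
tool_pos: [0.614, 0.3433, 0.0835]
tool_rot: [2.545, 1.841, 0.002]
contact_force: [-0.3, -0.3, 1.0]
opening: 0.0853
shift mm (first) [-0.2 -0.5 55.5] then turn deg [ 0.06 -0.04 -0.03]
turn first, then shift [-0.1 -0.5 55.5] F [-0.3 -0.3  1. ] open 85.3 pos [614.  343.3  83.5] t 48.0
```

```bash
python3 -m creep '[[1,0,0,0.025,0,0,0],[1,0,0,0.02,0,0,0],[1,0,0,0.01,0,0,0],[1,0,0,0,0,0,0],[0,0,0,0,0,0,0],[0,0,0,0,0,0,0],[0,0,0,0,0,0,0],[0,0,0,0,0,0,0],[0,0,0,0,0,0,0],[0,0,0,0,0,0,0],[0,0,0,0,0,0,0],[0,0,0,0,0,0,0]]' 60; python3 go.py 613.5 343.3 28 71.8
```

```text
t: 49.25
tool_pos: [0.6142, 0.3446, 0.0288]
tool_rot: [2.544, 1.843, 0.004]
contact_force: [0.1, 0.2, 4.7]
opening: 0.0325
shift mm (first) [-1.4 -0.3  0.8] then turn deg [ 0.1  -0.09  0.05]
turn first, then shift [-1.4 -0.3  0.8] F [0.1 0.2 4.7] open 32.5 pos [614.2 344.6  28.8] t 49.2
```

```bash
python3 -m creep '[[0,0,0,-0.02,0,0,0],[0,0,0,-0.03,0,0,0],[0,0,0,-0.025,0,0,0],[0,-0.0261,-0.0035,0,0,0,0],[0,-0.0261,-0.0035,0,0,0,0],[0,-0.0261,-0.0035,0,0,0,0],[0,-0.0261,-0.0035,0,0,0,0],[0,-0.0261,-0.0035,0,0,0,0],[0,-0.0261,-0.0035,0,0,0,0],[0,-0.0261,-0.0035,0,0,0,0],[0,-0.0261,-0.0035,0,0,0,0],[0,-0.0261,-0.0035,0,0,0,0],[0,-0.0261,-0.0035,0,0,0,0],[0,-0.0261,-0.0035,0,0,0,0],[0,0,0,0,0,0,-8.15],[0,0,0,0,0,0,-8.15],[0,0,0,0.02,0,0,0],[0,0,0,0.02,0,0,0],[0,0,0,0,0,0,0],[0,0,0,0,0,0,0]]'; python3 go.py 488 83.7 38 88.1; python3 hand.py timer 28.8 90
```

```text
t: 51.25
tool_pos: [0.4862, 0.0833, 0.0615]
tool_rot: [-2.256, -2.184, 0.003]
contact_force: [0.2, -0.2, -0.7]
opening: 0.0325
shift mm (first) [ 0.5  1.9 23.5] then turn deg [-0.14  0.01  0.05]
turn first, then shift [ 0.5  1.8 23.5] F [ 0.2 -0.2 -0.7] open 32.5 pos [486.2  83.3  61.5] t 51.2
('top', 'scene') [485.4  82.7  -3. ] minus tcp in object axes mm [-0.7 -0.7] score -39.9
('top',) [481.9  88.4  -3.6] minus tcp in object axes mm [-4.6  4.8] score -17.9
('scene',) [486.4  82.9  -3.5] minus tcp in object axes mm [ 0.2 -0.4] score -26.6
tcp [486.2  83.3  61.5] -1.9
```

```bash
python3 -m creep '[[0,0,0.0010,0.01,0,0,0],[0,0,0,0.010,0,0,0],[0,0,0,0.003,0,0,0],[0,0,0,0,0,0,0],[0,-0.01,0,0,0,0,0],[0,-0.01,0,0,0,0,0],[0,-0.01,0,0,0,0,0],[0,-0.01,0,0,0,0,0],[0,-0.01,0,0,0,0,0],[0,-0.01,0,0,0,0,0],[0,0,0,0,0,0,0]]'; python3 go.py 484.1 -20.2 38 88.1
```

```text
t: 52.45
tool_pos: [0.4863, 0.022, 0.0394]
tool_rot: [2.259, 2.183, -0.0]
contact_force: [-0.1, 0.2, -2.1]
opening: 0.033
shift mm (first) [-42.3  -0.7   1.4] then turn deg [ 0.01  0.01 -0.06]
turn first, then shift [-42.3  -0.8   1.4] F [-0.1  0.2 -2.1] open 33.0 pos [486.3  22.   39.4] t 52.5
```

```bash
python3 -m creep '[[0,0,0,0.0013,0,0,0],[0,-0.01,0,0,0,0,0],[0,-0.01,0,0,0,0,0],[0,-0.01,0,0,0,0,0],[0,-0.006,0,0,0,0,0],[0,-0.002,0,0,0,0,0],[0,-0.002,0,0,0,0,0],[0,-0.002,0,0,0,0,0],[0,-0.002,0,0,0,0,0],[0,0,0,0,0,0,0],[0,0,0,0,0,0,0]]'; python3 go.py 484.1 -20.2 38 88.1
```

```text
t: 53.55
tool_pos: [0.4849, -0.0193, 0.0381]
tool_rot: [-2.255, -2.184, -0.003]
contact_force: [-0.6, 4.9, -0.9]
opening: 0.0329
shift mm (first) [-0.9 -0.7  0.1] then turn deg [ 0.   -0.17  0.05]
turn first, then shift [-0.9 -0.7  0.1] F [-0.6  4.9 -0.9] open 32.9 pos [484.9 -19.3  38.1] t 53.5
```

```bash
python3 -m creep '[[0,-0.001,0,0.001,0,0,0],[0,-0.001,0,0,0,0,0],[0,-0.001,0,0,0,0,0],[0,0,0,0,0,0,0]]'; python3 go.py 484.1 -20.2 38 88.1;  python3 -m creep '[[0.6,0,0,0,0,0,0],[0.6,0,0,0,0,0,0],[0.6,0,0,0,0,0,0],[0.6,0,0,0,0,0,0],[0.6,0,0,-0.02,0,0,0],[0.6,0,0,-0.03,0,0,0],[1,0,0,-0.05,0,0,0],[1,0,-0.03,-0.03,0,0,0],[1,0,-0.04,0,0,0,0],[1,0,-0.04,0,0,0,0],[1,0,0,0,0,0,0]]'; python3 obj.py timer 484.1 -20.2 -1.9 8; python3 obj.py timer 482 -90 -1.9 8; python3 - <<'E'
from fit import *
snap('scene','j.png',(205,130,355,260),5);snap('top','k.png',(300,145,460,245),4.8)
E
```

```text
t: 53.95
tool_pos: [0.485, -0.0197, 0.0376]
tool_rot: [-2.253, -2.18, -0.011]
contact_force: [0.1, 15.1, 3.4]
opening: 0.0325
shift mm (first) [-0.5 -0.9 -0.4] then turn deg [ 0.01 -0.52  0.01]
turn first, then shift [-0.5 -0.9 -0.4] F [ 0.1 15.1  3.4] open 32.5 pos [485.  -19.7  37.6] t 54.0
t: 55.05
tool_pos: [0.3715, -0.0199, 0.1663]
tool_rot: [2.257, 2.184, 0.0]
contact_force: [0.3, -0.1, -0.4]
opening: 0.0852
('top', 'scene') [485.6 -18.5  -2. ] -57.0
('top',) [496.4 -23.1  -1. ] -27.3
('scene',) [485.6 -17.8  -2.2] -46.2
('top', 'scene') [483.9 -91.   -4.7] -53.3
('top',) [ 494.5 -101.4   -0.7] -35.2
('scene',) [484.4 -88.8  -4.4] -40.1
```

View pics/j.png

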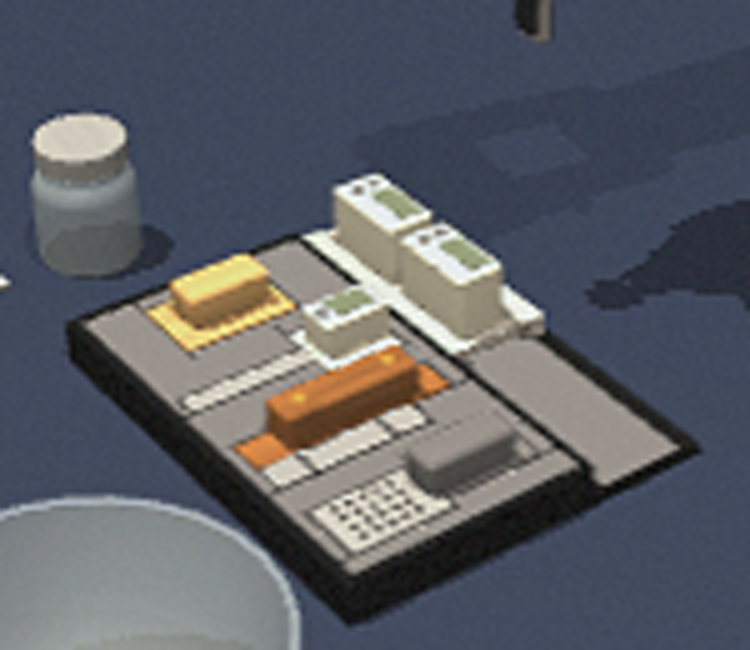

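View pics/k.png

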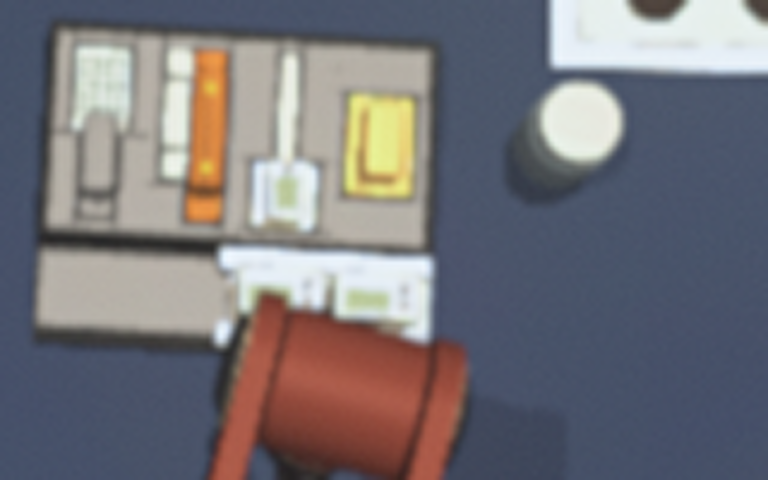

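```bash
python3 -c "
from station import finish_job
print(finish_job())"
```

```text
the job is handed in; nothing more can be done
None
```

The baking kit is packed and the job is handed in, at about 55 s of the 200 s allowed. All four tools were on the counter, so none was missing.

- **Tools:** I pressed the thermometer, grater, scraper and middle-sized stamp into their own cutouts. With the shut fingers pressing on each grip at 21–26 N, the top stood at 51.9–52.0 mm; fully home is 52 mm.
- **Timers:** Both went in under the lips from the open end. The first was pushed against the stop with about 12 N and the second against the first with about 15 N. Their gripper positions were 70.1 mm apart; it should be 70 mm.
- **Last pictures:** All tools lie flush, the two timers stand side by side in the track, and the jar is where it was. The gripper is open and clear of everything.
- **Checks that disagreed:** The last scene-camera fits put the timers 71 mm apart and the first one turned about 2.5° from the track. The top-camera fits of the timers were useless because the arm blocked the view. I trusted the contact readings and did not nudge the timers again after letting go.

I saw no sign of anything being knocked aside or of the grip slackening.

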